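# Switch the filling stand over to the beaker

### The job

Switch the filling stand over to the beaker by pushing its levers round with a fingertip, without gripping them: first swing the shut-off lever on the inlet pipe fully closed, square across the pipe; then, with it closed, push the pointed selector arm round until it points along the spout that has the beaker under it; then push the shut-off lever fully open again, in line with the pipe. Leave the beaker and the other vessels standing where they are, neither shifted nor lifted.

Things in the scene. Friction and masses are not known exactly. Their poses are not given: they have to be found in the camera images.
- filling_stand: Steel filling stand fixed to the worktop, 171 mm tall. Origin: on the worktop under the column axis, z up; yaw varies by 0.2 rad. Round valve head (radius 29 mm, 92 to 136 mm up). The inlet pipe (12 mm thick, 112 mm up) runs along the stand's -y. Four equal spouts stick out at -20, 50, 130 and -160 degrees counter-clockwise from the stand's +x: 10 mm pipes, tops 117 mm up.
- shutoff_pivot (a point): Upright pivot of the shut-off lever on the inlet pipe, 190 mm from the column axis, at (0, -190 mm) in the stand's frame; the point lies on the axis at 158 mm height, half-way up the lever. Dark hub of radius 12 mm; its screw head reaches 171 mm.
- selector (a joint): Turn of the selector arm about the column axis, rad, positive counter-clockwise seen from above. 0: along the inlet pipe (the stand's -y); starts within 0.3 of that. Along spout_1 at 1.222, spout_2 at 2.443, spout_3 at -2.443, spout_4 at -1.222. Stops at +-2.75. Stays where it is left; takes about 0.2 N m (3 N pushed 70 mm out).
- selector_tip (a point): Nose of the selector arm, half-way up the bar (158 mm); x outward along the arm, z up. The arm: straight steel bar 12 mm wide with a pointed nose, underside 150 mm, top 166 mm above the worktop, reaching 98 mm from the column axis. Its dark round hub on that axis: radius 19 mm, top 171 mm. Free space under the bar down to the pipes.
- shutoff (a joint): Turn of the shut-off lever, rad. 0: open, in line with the inlet pipe, pointing away from the column (the stand's -y). 1.571: closed, square across the pipe, pointing to the stand's -x (the robot's side). It closes clockwise seen from above; stops at both ends. Starts open (0 to 0.1), stays where it is left, takes about 0.16 N m (2.5 N pushed 60 mm out).
- shutoff_tip (a point): End of the shut-off lever, half-way up (158 mm); x outward along the lever, z up. The lever: plain steel bar 16 mm wide with a round end, underside 150 mm, top 166 mm above the worktop, reaching 84 mm from its pivot. Free space under the bar down to the inlet pipe.
- spout_1 (a point): Mouth of spout 1 (direction -20 degrees in the stand's frame), 125 mm from the column axis and 97 mm above the worktop; one of the four vessels stands under it.
- spout_2 (a point): Mouth of spout 2 (direction 50 degrees in the stand's frame), 125 mm from the column axis and 97 mm above the worktop; one of the four vessels stands under it.
- spout_3 (a point): Mouth of spout 3 (direction 130 degrees in the stand's frame), 125 mm from the column axis and 97 mm above the worktop; one of the four vessels stands under it.
- spout_4 (a point): Mouth of spout 4 (direction -160 degrees in the stand's frame), 125 mm from the column axis and 97 mm above the worktop; one of the four vessels stands under it.
- beaker: The beaker: open glass beaker, 72 mm wide, 92 mm tall, the widest of the four vessels and the only open one; stands loose under one of the spouts. Origin: centre of its underside.
- reagent_bottle: Capped bottle, 47 mm wide, 95 mm tall, loose under another spout. Origin: centre of its underside.
- dropper_bottle: Small capped bottle, 38 mm wide, 78 mm tall, loose under another spout. Origin: centre of its underside.
- short_vial: Capped vial, 20 mm wide, 51 mm tall, loose under another spout. Origin: centre of its underside.
Not all that is in view belongs to the job. Leave any orange or red look-alike of the beaker alone.

How it is judged:
By the outcome, as a careful person would: the job done as asked, in the order asked, and still so for the second after the job is handed in, with the robot touching nothing.
It also fails if it takes over 72 s, if anything falls off the work surface, if the arm or the gripper's body presses on something with over 40 N, if the wrist force passes 120 N, or if a joint passes its speed limit or range.

### The arm

A 6-joint arm with a two-finger parallel gripper is mounted at the origin on a cart in front of the work surface, level with it; the furniture and walls round the work are solid. World frame = base frame: x ahead of the robot, y to its left, z up, the work surface at z = 0. Lengths are in mm, angles in rad, forces in N, time in s.
With the tool pointing down it reaches from about 275 to 750 mm from the base axis. Payload 10.2 kg.
Tool frame: the origin (TCP) lies on the centre line of the jaws, within the pads' length; the fingertips stand 17 mm ahead of it and the grasp point (between the pads) lies 2 mm behind it (ctrl.tip_extent is the distance from the TCP to the fingertips, in mm); z points along the fingers, y is the line along which they close (so a half turn about z gives the same grasp; the last joint's range is limited). The gripper opens to 85 mm and grips with 20 to 120 N. Pads are 22 mm wide; open, the fingers measure 114 mm over their backs; the gripper's body (76 mm by 85 mm) begins 54 mm behind the grasp point. The pads swing forward as they close: fully open they stand 13 mm farther back than shut.
Start: joints at [-1.463, 0.313, 1.498, -0, 1.331, -0.223], TCP at [170.507, -496.546, 217.094] pointing down, gripper open.
Joint ranges: [-2.94, 2.94], [-0.97, 2.17], [0.19, 2.56], [-1.23, 4.37], [0.02, 3.11], [-2.88, 2.88]. Speed limits (rad/s): [2.39, 2.39, 3.01, 3.14, 3.14, 3.14].

### API

Orientations are given as a unit quaternion [w, x, y, z].
In Python, from rig import sensors, capture, ctrl, cut_out, place_of gives the robot as it stands.
- The arm moves only by the shell command python3 -m jog 'ROWS' [FORCE]. ROWS is JSON, a list of rows, each a list of 3 entries, a list of its own where there are three numbers: the shift along the world's x, y, z in mm, then the turn, a rotation vector about the world's x, y, z in degrees, then the closure, from 0 (fully open) to 1 (shut). A call has exactly 8 rows; each row is the pose to reach, as a shift and turn from the pose commanded when the call began; what a row does not reach only later rows make up. A row lasts 1/12 s, in which the tool goes at most 41.7 mm and 7.16 degrees, less where a joint would pass 70% of its speed; a pose out of reach is approached as far as the arm can. A call with a gripper value outside its range is refused whole. The fingers move at their own pace and stop on an object; FORCE is the grip in N (left out, the last holds). Time passes only in rows, so rows that repeat a pose let the fingers close, or fill a call up. It gives the time, the measured TCP pose, the force and the opening at its end, in the units of the state.
- sensors.sense(): the state, without advancing time (a new reading comes with each control period).
- capture(name): name is "scene" or "top" or "wrist"; returns a dict with "color" (400x640x3 uint8, blue, green, red), "z_map" (400x640 float32, mm along the optical axis (not along the pixel's ray), 0 where there is no reading), "camera_matrix" (3x3 intrinsics, pixels), "R" (3x3) and "t" (3): a world point X has camera coordinates R X + t. Camera axes: x right, y down, z forward; pixel columns grow to the right and rows downward; lengths in mm; the calibration is good to about 2 mm. A picture is of the moment at which its call begins.
- ctrl.finish_job(): hands the job in, once; it reports no verdict.
Trained networks look in a picture, given as the dict that the camera call returned (one of the last four; its "shot" number tells which), for a name from the list of things; names that differ only in an ending like _2 or _b are one class to them, and where a whole thing is asked for, a point or a joint stands for the part that bears it (a point fixed in the world has none). Each returns a list of dicts, best first, with "p" (0 to 1); they miss things now and then, are a little off and sometimes report something else, mostly with a low value. They report only what shows in the picture. A call takes as long as a camera call. They do not tell look-alikes from the thing itself.
- cut_out(picture, query): "region" (400x640 bool, what is visible of it) and "box" ([left, top, right, bottom] in pixels, round what is visible of it).
- place_of(picture, query): "centre" ([row, column] in pixels: a listed point, or the origin of a listed thing).
The state is a dict: "time_s": time; "joints": joint angles; "dq": joint speeds; "tau": joint torques, N m; "eef_pos": TCP position; "ee_rot": TCP orientation; "force": force on the tool from outside, world axes, zero at the start; "wrist_torque": the same for the moment, N m; "grip_width": opening from 0.0 (shut) to 1.0 (fully open).
Only numpy, scipy, OpenCV 4.12 (cv2) and the standard library are available. Lean on these libraries where they do the work, as an engineer would, in place of code of your own. Each camera call takes 0.05 s, during which the arm holds its last target. There are 200 camera calls.

## Working session

There is one attempt and no reset: what is moved stays moved. The work goes in short steps, Python scripts to look and compute and a shell command to move; the robot and the scene stay as the last step left them, time stands still between calls to the robot, and variables do not carry over. Pictures are saved under pics/ and viewed, on a budget of 10 in all, crops included, one or two more only if the job needs it, and the job is handed in when it is done.

```bash
mkdir -p pics; ls; cat > h.py <<'E'
import numpy as np, cv2
from rig import sensors, capture, ctrl, cut_out, place_of
def at_z(p,rc,z):
    K=p["camera_matrix"];R=np.array(p["R"]);t=np.array(p["t"])
    d=R.T@np.linalg.solve(K,[rc[1],rc[0],1.]);o=-R.T@t
    return o+d*(z-o[2])/d[2]
E
python3 - <<'E'
from h import *
s=sensors.sense();print(s)
ps=[capture(n) for n in("top","scene")]
for n,p in zip(("top","scene"),ps):
    cv2.imwrite(f"pics/{n}1.png",p["color"])
    for q,z in [("filling_stand",0),("shutoff_pivot",158),("shutoff_tip",158),("selector_tip",158),("spout_1",97),("beaker",0),("reagent_bottle",0),("dropper_bottle",0),("short_vial",0)]:
        for r in place_of(p,q)[:4]: print(n,q,round(r["p"],2),np.round(r["centre"]),at_z(p,r["centre"],z).round())
E
```

```text
pics
{'time_s': 0.0, 'joints': array([-1.46338025e+00,  3.13480940e-01,  1.49845236e+00, -1.69069177e-07,
        1.33099028e+00, -2.23387987e-01]), 'dq': array([-7.72660849e-04,  5.68366177e-04, -2.03131855e-03, -1.07990578e-03,
        2.71084504e-05,  2.18752395e-04]), 'tau': array([ 1.08480916e-03, -4.12267721e+01, -2.59739631e+01, -1.95608436e-04,
        4.15503295e-03,  9.90211646e-06]), 'eef_pos': array([ 170.48575461, -496.25387253,  216.5135061 ]), 'ee_rot': array([-6.64348419e-04,  9.86352019e-01,  1.64648872e-01,  3.84838719e-05]), 'force': array([-0.63461904,  0.47585404, -0.58950273]), 'wrist_torque': array([-0.08576367,  0.01003669,  0.00097907]), 'grip_width': 0.9963863452075853}
top filling_stand 0.91 [218. 305.] [572.  88.   0.]
top filling_stand 0.31 [256. 328.] [462.  24.   0.]
top shutoff_pivot 0.71 [193. 375.] [611. -88. 158.]
top shutoff_tip 0.82 [191. 420.] [ 615. -200.  158.]
top selector_tip 0.73 [207. 346.] [576. -14. 158.]
top selector_tip 0.3 [216. 302.] [553.  95. 158.]
top spout_1 0.89 [251. 326.] [473.  34.  97.]
top spout_1 0.79 [164. 316.] [703.  57.
[... 915 characters left out ...]
 spout_1 0.95 [268. 336.] [491. 173.  97.]
scene spout_1 0.92 [243. 267.] [640. 196.  97.]
scene spout_1 0.84 [193. 281.] [699.  65.  97.]
scene spout_1 0.72 [227. 380.] [468.  34.  97.]
scene beaker 0.92 [324. 277.] [553. 289.   0.]
scene beaker 0.89 [267. 271.] [643. 187.   0.]
scene beaker 0.86 [270. 204.] [760. 273.   0.]
scene beaker 0.74 [190. 308.] [709. -60.   0.]
scene reagent_bottle 0.69 [252. 373.] [474.  26.   0.]
scene reagent_bottle 0.53 [195. 283.] [754. -11.   0.]
scene reagent_bottle 0.18 [240. 264.] [702. 134.   0.]
scene dropper_bottle 0.86 [220. 284.] [700.  60.   0.]
scene dropper_bottle 0.27 [268. 339.] [518. 107.   0.]
scene short_vial 0.59 [296. 337.] [486. 170.   0.]
```

View pics/top1.png

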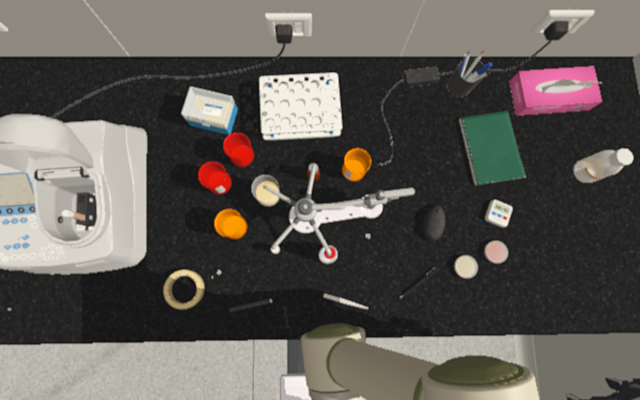

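View pics/scene1.png

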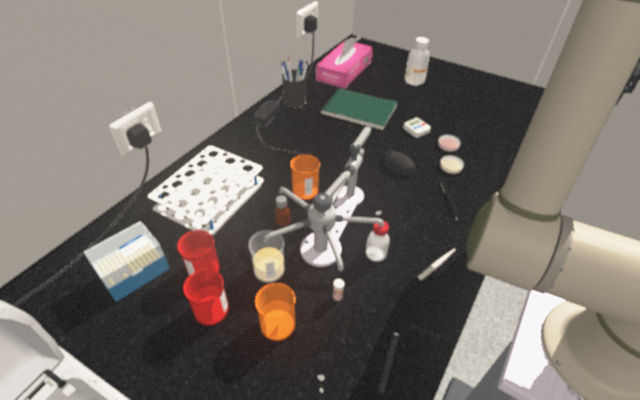

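```bash
python3 - <<'E'
from h import *
from scipy.optimize import least_squares
# world points (avg top/scene)
obs=[((473+468)/2,34,-160,125),((703+699)/2,61,-20,125),(641,193,50,125),(490.5,172,130,125),(607,-99,-90,190)]
def f(v):
    r=[]
    for x,y,a,d in obs:
        a=np.radians(a)+v[2]; r+= [v[0]+d*np.cos(a)-x, v[1]+d*np.sin(a)-y]
    return r
s=least_squares(f,[570,88,0]);print(s.x,np.round(s.fun))
x,y,th=s.x
for n,d in(("piv",190),("open tip",274)):print(n,x+d*np.sin(th),y-d*np.cos(th))
E
```

```text
[5.79713682e+02 8.88424735e+01 1.36523941e-01] [-1. -3.  1.  1.  5.  2. -3.  1. -1. -0.]
piv 605.572725065125 -99.38959032021206
open tip 617.0051443214716 -182.607976449403
```

The glass beaker is at top pixel (265,190) (scene (267,262)). It stands under spout_2, so the selector target is 2.443. The shut-off lever is open, pointing to top pixel (412,191). I'll go to the far side of the lever.

```bash
python3 -m jog '[[[490,340,15],[0,0,0],1],[[490,340,15],[0,0,0],1],[[490,340,15],[0,0,0],1],[[490,340,15],[0,0,0],1],[[490,340,15],[0,0,0],1],[[490,340,15],[0,0,0],1],[[490,340,15],[0,0,0],1],[[490,340,15],[0,0,0],1]]' 40; python3 - <<'E'
from h import *
print(sensors.sense()["eef_pos"])
E
```

```text
time_s: 1.67
eef_pos: [445.8, -305.0, 225.7]
ee_rot: [0.0, 0.986, 0.165, 0.0]
force: [1.0, -2.2, -0.7]
grip_width: -0.001
[ 445.76915076 -305.00810232  225.70354136]
```

```bash
python3 -m jog '[[[208,144,5],[0,0,0],1],[[208,144,5],[0,0,0],1],[[208,144,5],[0,0,0],1],[[208,144,5],[0,0,0],1],[[208,144,5],[0,0,0],1],[[208,144,5],[0,0,0],1],[[208,144,5],[0,0,0],1],[[208,144,5],[0,0,0],1]]'; python3 - <<'E'
from h import *
s=sensors.sense();print(s["eef_pos"])
p=capture("wrist");cv2.imwrite("pics/w1.png",p["color"])
for q,z in [("shutoff_pivot",158),("shutoff_tip",158),("selector_tip",158)]:
    for r in place_of(p,q)[:2]: print(q,round(r["p"],2),np.round(r["centre"]),at_z(p,r["centre"],z).round(1))
E
```

```text
time_s: 2.33
eef_pos: [653.4, -160.9, 229.3]
ee_rot: [-0.0, 0.986, 0.166, -0.0]
force: [-1.0, 0.3, 0.2]
grip_width: -0.0
[ 653.36902373 -160.87190263  229.25450818]
shutoff_pivot 0.77 [241. 220.] [607.  -98.7 158. ]
shutoff_tip 0.83 [261. 330.] [ 617.7 -182.8  158. ]
shutoff_tip 0.18 [295.  86.] [524.1  -7.7 158. ]
selector_tip 0.9 [239.  98.] [577.9 -11.  158. ]
```

View pics/w1.png

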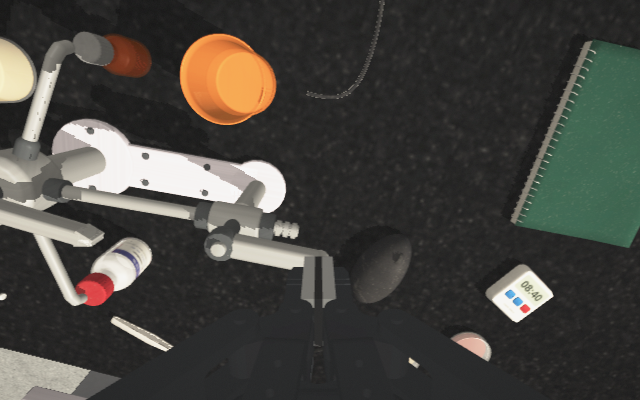

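```bash
python3 - <<'E'
from h import *
piv=np.array([606.5,-99]);th=.135
def fp(ph,r,c):
    a=-np.pi/2+th-ph; return piv+r*np.array([np.cos(a),np.sin(a)])+c*np.array([-np.sin(a),np.cos(a)])
for ph in np.arange(0,1.58,.1964): print(round(ph,3),fp(ph,66,21.5+1.8*ph).round(1)-[653.4,-160.9])
E
python3 -m jog '[[[5,0,0],[0,0,0],1],[[5,0,-30],[0,0,0],1],[[5,0,-60],[0,0,0],1],[[5,0,-76],[0,0,0],1],[[5,0,-76],[0,0,0],1],[[5,0,-76],[0,0,0],1],[[5,0,-76],[0,0,0],1],[[5,0,-76],[0,0,0],1]]'
```

```text
0.0 [-16.7  -0.6]
0.196 [-29.1  -5.3]
0.393 [-42.3  -7.6]
0.589 [-55.6  -7.3]
0.786 [-68.6  -4.5]
0.982 [-80.9   0.8]
1.178 [-92.    8.3]
1.375 [-101.5   17.8]
1.571 [-109.    28.9]
time_s: 3.2
eef_pos: [657.9, -163.1, 156.6]
ee_rot: [0.001, 0.986, 0.165, 0.001]
force: [-0.3, -1.1, -0.0]
grip_width: 0.0
```

```bash
python3 -m jog '[[[-12,1,-1],[0,0,0],1],[[-21,1,-1],[0,0,0],1],[[-28,-1,-1],[0,0,0],1],[[-34,-3,-1],[0,0,0],1],[[-47,-6,-1],[0,0,0],1],[[-60,-5,-1],[0,0,0],1],[[-73,-3,-1],[0,0,0],1],[[-73,-3,-1],[0,0,0],1]]'; python3 - <<'E'
from h import *
s=sensors.sense();print(s["eef_pos"],s["force"])
E
```

```text
time_s: 3.87
eef_pos: [583.1, -165.8, 154.4]
ee_rot: [0.0, 0.986, 0.164, 0.0]
force: [0.0, -0.3, 0.3]
grip_width: -0.003
[ 583.09924091 -165.76104807  154.35525665] [ 0.04883666 -0.32392233  0.34878776]
```

```bash
python3 -m jog '[[[-12,5,0],[0,0,0],1],[[-23,13,0],[0,0,0],1],[[-32,22,0],[0,0,0],1],[[-37,28,0],[0,0,0],1],[[-40,32,0],[0,0,0],1],[[-41,35,0],[0,0,0],1],[[-41,35,0],[0,0,0],1],[[-41,35,0],[0,0,0],1]]'; python3 - <<'E'
from h import *
s=sensors.sense();print(s["eef_pos"],s["force"])
for n in("wrist","top"):
  p=capture(n);cv2.imwrite(f"pics/{n}2.png",p["color"])
  for q,z in [("shutoff_pivot",158),("shutoff_tip",158)]:
    for r in place_of(p,q)[:2]: print(n,q,round(r["p"],2),np.round(r["centre"]),at_z(p,r["centre"],z).round(1))
E
```

```text
time_s: 4.53
eef_pos: [543.7, -130.8, 153.5]
ee_rot: [0.0, 0.986, 0.165, 0.0]
force: [-0.4, -1.2, 0.9]
grip_width: 0.003
[ 543.72249682 -130.7588159   153.543446  ] [-0.42542658 -1.24596709  0.89242216]
wrist shutoff_pivot 0.95 [130. 299.] [ 604.6 -101.2  158. ]
wrist shutoff_tip 0.96 [166. 471.] [ 614.8 -181.9  158. ]
top shutoff_pivot 0.7 [196. 377.] [604.  -91.4 158. ]
```

View pics/wrist2.png

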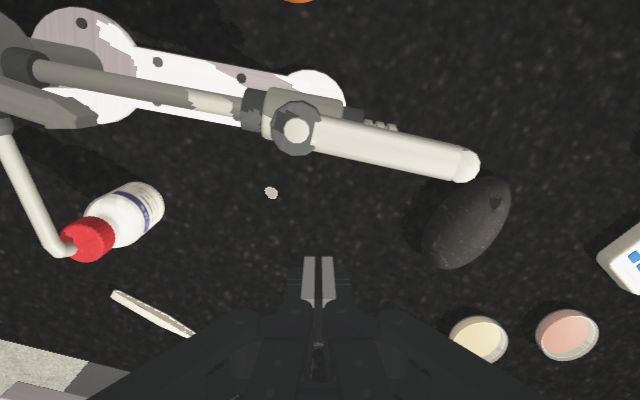

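The lever is still open, pointing to (465,165): the finger passed it without contact. I'll check the real tip and lever heights before trying again.

```bash
python3 - <<'E'
from h import *
print(ctrl.tip_extent, [a for a in dir(ctrl) if a[0]!='_'])
s=sensors.sense();print(s["eef_pos"],s["ee_rot"],s["grip_width"])
p=capture("wrist");R=p["R"];K=p["camera_matrix"]
for v,u in [(262,311),(275,311),(290,311),(262,329),(285,329),(145,380),(165,465),(128,297),(230,200),(215,465)]:
    d=p["z_map"][v,u]; print((v,u),d,(R.T@(np.linalg.solve(K,[u,v,1.])*d-p["t"])).round(1))
E
```

```text
17.0 ['PlanningError', 'finish_job', 'tip_extent']
[ 543.36372648 -130.76444588  153.40110423] [-5.68372680e-05  9.86376356e-01  1.64504351e-01 -1.06970288e-05] -0.0042230732611570915
(262, 311) 149.8002 [ 551.9 -124.7  175.8]
(275, 311) 139.9032 [ 551.6 -125.   186.4]
(290, 311) 129.4939 [ 551.6 -125.3  197.4]
(262, 329) 149.64734 [ 554.7 -132.4  175.9]
(285, 329) 132.33867 [ 554.2 -132.   194.3]
(145, 380) 143.26237 [ 610.3 -136.6  165. ]
(165, 465) 147.08177 [ 614.4 -176.1  164. ]
(128, 297) 137.15826 [ 605.9 -100.2  168.8]
(230, 200) 336.0248 [ 4.57e+02 -3.31e+01 -4.00e-01]
(215, 465) 299.3915 [ 565.5 -264.8   28.7]
```

```bash
python3 - <<'E'
from h import *
p=capture("wrist");R=p["R"];K=p["camera_matrix"];print("cam",(-R.T@p["t"]).round())
for u in (305,311,330):
  for v in range(248,266,2):
    d=p["z_map"][v,u]; print((v,u),d,(R.T@(np.linalg.solve(K,[u,v,1.])*d-p["t"])).round(1))
s=capture("scene");K=s["camera_matrix"]
q=s["R"]@np.array([543,-131,160])+s["t"];q=K@q;c,r=(q[:2]/q[2]).astype(int);print(c,r)
a=s["color"][max(0,r-75):r+75,max(0,c-100):c+100];cv2.imwrite("pics/s3.png",cv2.resize(a,None,fx=4,fy=4))
E
```

```text
cam [ 622. -104.  309.]
(248, 305) 343.43576 [ 472.1 -140.9   -1.2]
(250, 305) 343.83218 [ 470.  -141.6   -0.8]
(252, 305) 344.05246 [ 4.681e+02 -1.423e+02 -4.000e-01]
(254, 305) 345.83127 [ 465.4 -143.1   -1.3]
(256, 305) 345.67346 [ 4.636e+02 -1.438e+02 -4.000e-01]
(258, 305) 153.0793 [ 551.1 -121.9  172.3]
(260, 305) 151.74968 [ 550.9 -122.   173.8]
(262, 305) 149.31964 [ 551.2 -122.   176.2]
(264, 305) 146.93211 [ 551.6 -122.   178.6]
(248, 311) 341.78073 [ 4.748e+02 -1.467e+02  3.000e-01]
(250, 311) 344.3304 [ 471.9 -147.6   -1.3]
(252, 311) 345.12936 [ 469.6 -148.4   -1.3]
(254, 311) 346.79858 [ 467.  -149.2   -2.1]
(256, 311) 345.3954 [ 4.658e+02 -1.497e+02 -2.000e-01]
(258, 311) 152.74837 [ 552.2 -124.5  172.6]
(260, 311) 150.72995 [ 552.3 -124.5  174.7]
(262, 311) 151.06104 [ 551.3 -124.8  174.7]
(264, 311) 147.02968 [ 552.4 -124.5  178.6]
(248, 330) 343.72888 [ 480.4 -165.7   -1.4]
(250, 330) 344.7531 [ 478.1 -166.5   -1.7]
(252, 330) 344.69028 [ 476.3 -167.1   -0.9]
(254, 330) 345.95068 [ 473.9 -168.    -1.4]
(256, 330) 346.4967 [ 471.8 -168.8   -1.2]
(258, 330) 152.97865 [ 554.9 -132.9  172.4]
(260, 330) 151.5673 [ 554.7 -132.9  173.9]
(262, 330) 149.4902 [ 554.9 -132.8  176.1]
(264, 330) 148.06955 [ 554.7 -132.8  177.6]
385 149
```

View pics/s3.png

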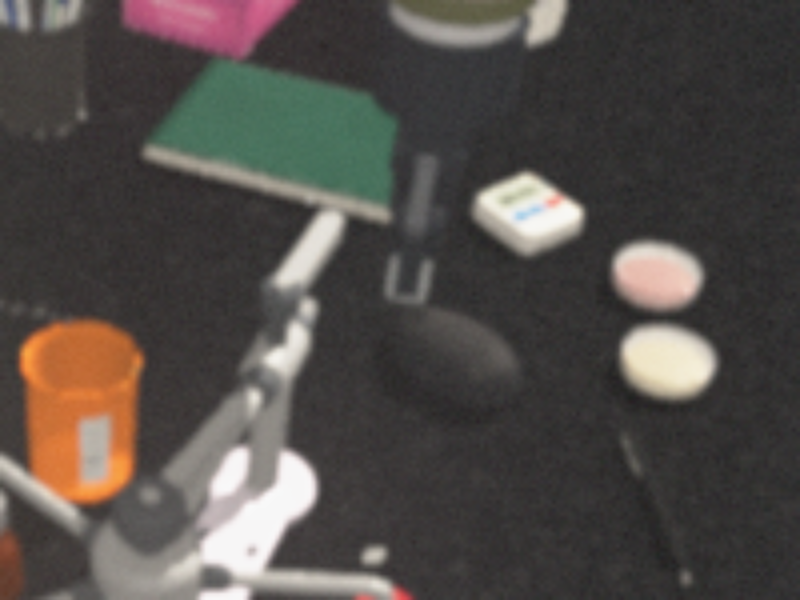

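Both views put the shut fingertips at about z 160–172 with the TCP at 153. They sit higher than stated, so the finger skimmed over the lever. I'll go back to the far side and work about 27 mm lower, watching the force.

```bash
python3 -m jog '[[[0,0,25],[0,0,0],1],[[40,-12,28],[0,0,0],1],[[80,-22,28],[0,0,0],1],[[115,-32,28],[0,0,0],1],[[115,-32,20],[0,0,0],1],[[115,-32,0],[0,0,0],1],[[115,-32,-27],[0,0,0],1],[[115,-32,-27],[0,0,0],1]]'
python3 -m jog '[[[-8,1,0],[0,0,0],1],[[-12,1,0],[0,0,0],1],[[-16,1,0],[0,0,0],1],[[-20,1,0],[0,0,0],1],[[-24,0,0],[0,0,0],1],[[-28,-1,0],[0,0,0],1],[[-31,-2,0],[0,0,0],1],[[-34,-3,0],[0,0,0],1]]'
python3 - <<'E'
from h import *
p=capture("wrist");cv2.imwrite("pics/w4.png",p["color"])
s=sensors.sense();print(s["eef_pos"],s["force"])
for q,z in [("shutoff_pivot",158),("shutoff_tip",158)]:
    for r in place_of(p,q)[:1]: print(q,round(r["p"],2),np.round(r["centre"]),at_z(p,r["centre"],z).round(1))
E
```

```text
time_s: 5.65
eef_pos: [656.0, -161.6, 120.8]
ee_rot: [-0.003, 0.986, 0.165, -0.004]
force: [0.3, 0.1, -1.5]
grip_width: 0.002
time_s: 6.32
eef_pos: [624.4, -165.4, 126.9]
ee_rot: [0.0, 0.986, 0.165, 0.001]
force: [3.4, 2.1, 1.5]
grip_width: -0.003
[ 623.96003376 -165.69095669  126.83828305] [1.68946517 0.72705418 0.60592522]
shutoff_pivot 0.86 [284. 162.] [606.1 -99.9 158. ]
```

```bash
python3 -m jog '[[[-7,-1,0],[0,0,0],1],[[-13,-3,0],[0,0,0],1],[[-20,-3,0],[0,0,0],1],[[-26,-3,0],[0,0,0],1],[[-33,-2,0],[0,0,0],1],[[-39,0,0],[0,0,0],1],[[-45,3,0],[0,0,0],1],[[-51,5,0],[0,0,0],1]]'
python3 - <<'E'
from h import *
p=capture("wrist");cv2.imwrite("pics/w4.png",p["color"])
s=sensors.sense();print(s["eef_pos"],s["force"])
for q,z in [("shutoff_pivot",158),("shutoff_tip",158)]:
    for r in place_of(p,q)[:1]: print(q,round(r["p"],2),np.round(r["centre"]),at_z(p,r["centre"],z).round(1))
E
```

```text
time_s: 7.13
eef_pos: [573.6, -160.8, 126.7]
ee_rot: [0.001, 0.986, 0.165, 0.001]
force: [5.2, -0.5, 1.4]
grip_width: -0.002
[ 572.63270316 -160.54581901  126.66171195] [ 1.6802736  -0.36034932  0.4173078 ]
shutoff_pivot 0.82 [184. 200.] [ 605.4 -101.5  158. ]
```

View pics/w4.png

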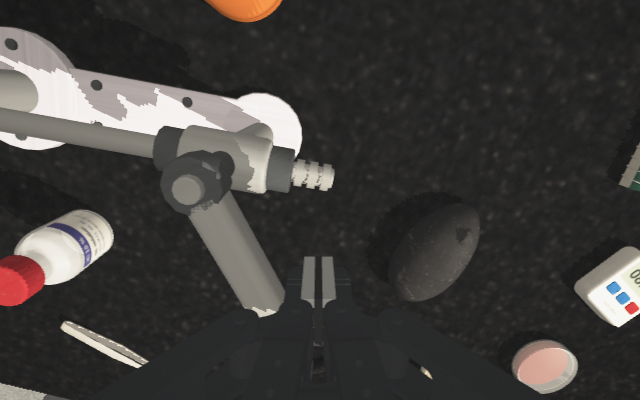

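The lever is being pushed now: in the wrist view it points to pixel (265,310), a bit over halfway round. I'll carry on to the stop.

```bash
python3 -m jog '[[[-6,4,0],[0,0,0],1],[[-11,8,0],[0,0,0],1],[[-16,12,0],[0,0,0],1],[[-20,17,0],[0,0,0],1],[[-24,22,0],[0,0,0],1],[[-27,26,0],[0,0,0],1],[[-28,28,0],[0,0,0],1],[[-29,30,0],[0,0,0],1]]'
python3 - <<'E'
from h import *
p=capture("wrist");cv2.imwrite("pics/w5.png",p["color"])
s=sensors.sense();print(s["eef_pos"],s["force"])
p=capture("top")
for q,z in [("shutoff_pivot",158),("shutoff_tip",158)]:
    for r in place_of(p,q)[:1]: print(q,round(r["p"],2),np.round(r["centre"]),at_z(p,r["centre"],z).round(1))
E
```

```text
time_s: 7.95
eef_pos: [544.5, -131.1, 126.7]
ee_rot: [0.001, 0.986, 0.165, 0.0]
force: [8.2, -12.6, -2.4]
grip_width: -0.002
[ 544.59922077 -131.32553112  126.68312356] [ 4.95410251 -7.06840249 -3.1776008 ]
shutoff_pivot 0.85 [196. 378.] [604.  -95.2 158. ]
```

```bash
python3 -m jog '[[[0,2,0],[0,0,0],1],[[0,3,0],[0,0,0],1],[[0,3,0],[0,0,0],1],[[0,3,0],[0,0,0],1],[[0,3,0],[0,0,0],1],[[0,3,0],[0,0,0],1],[[0,3,0],[0,0,0],1],[[0,3,0],[0,0,0],1]]'
python3 -m jog '[[[0,-3,0],[0,0,0],1],[[0,-10,0],[0,0,0],1],[[0,-20,0],[0,0,0],1],[[0,-20,25],[0,0,0],1],[[0,-20,60],[0,0,0],1],[[0,-20,90],[0,0,0],1],[[0,-20,90],[0,0,0],1],[[0,-20,90],[0,0,0],1]]'
python3 - <<'E'
from h import *
s=sensors.sense();print(s["eef_pos"],s["force"])
for n in("wrist","top"):
  p=capture(n);cv2.imwrite(f"pics/{n}5.png",p["color"])
  for q,z in [("shutoff_pivot",158),("shutoff_tip",158),("selector_tip",158)]:
    for r in place_of(p,q)[:1]: print(n,q,round(r["p"],2),np.round(r["centre"]),at_z(p,r["centre"],z).round(1))
E
```

```text
time_s: 8.82
eef_pos: [544.6, -130.9, 126.7]
ee_rot: [0.003, 0.986, 0.164, 0.0]
force: [3.0, -18.2, -3.1]
grip_width: 0.001
time_s: 9.48
eef_pos: [544.5, -148.0, 217.5]
ee_rot: [0.0, 0.986, 0.165, 0.001]
force: [0.3, 0.8, -0.4]
grip_width: -0.004
[ 544.45264067 -147.97087844  217.48076835] [ 0.26001918  0.75078272 -0.37006895]
wrist shutoff_pivot 0.75 [111. 278.] [ 604.7 -100.9  158. ]
wrist shutoff_tip 0.58 [232. 259.] [ 521.  -111.9  158. ]
top shutoff_pivot 0.69 [196. 377.] [603.5 -92.9 158. ]
top shutoff_tip 0.68 [229. 387.] [ 519.8 -113.6  158. ]
```

View pics/wrist5.png

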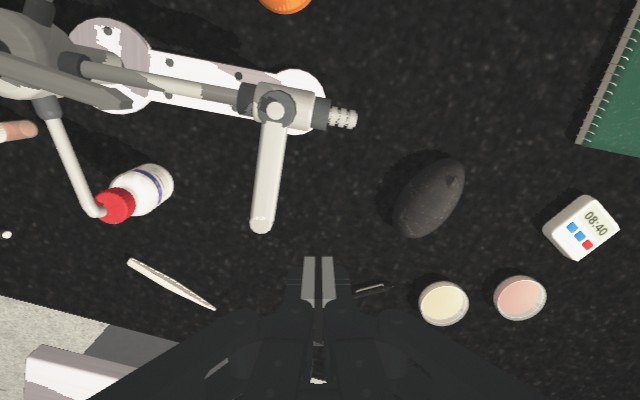

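The shut-off is closed: the lever tip at (521,-112) gives a direction square to the pipe, and the stop took 18 N. Next is the selector, about -0.15 now with a target of +2.443 counter-clockwise, pushed from the robot's side.

```bash
cat > sel.py <<'E'
from h import *
C=np.array([579.7,88.8]);th=.135
def fp(q,r=72):
    a=-np.pi/2+th+q; u=np.array([np.cos(a),np.sin(a)]); n=np.array([u[1],-u[0]])  # clockwise side
    k=np.arctan2(n[1],n[0])-np.radians(19); w=6+11*abs(np.cos(k))+14.5*abs(np.sin(k))
    return C+r*u+w*n
if __name__=="__main__":
    for q in list(np.arange(-.15,2.4,.15))+[2.443]: print(round(q,2),fp(q).round())
E
python3 sel.py; python3 -m jog '[[[0,40,5],[0,0,0],1],[[-8,80,8],[0,0,0],1],[[-13,120,8],[0,0,0],1],[[-13,150,8],[0,0,0],1],[[-13,166,8],[0,0,0],1],[[-13,166,-25],[0,0,0],1],[[-13,166,-60],[0,0,0],1],[[-13,166,-88],[0,0,0],1]]'
```

```text
-0.15 [557.  17.]
0.0 [570.  15.]
0.15 [583.  15.]
0.3 [593.  16.]
0.45 [603.  18.]
0.6 [612.  21.]
0.75 [621.  25.]
0.9 [629.  32.]
1.05 [637.  39.]
1.2 [644.  49.]
1.35 [649.  59.]
1.5 [653.  71.]
1.65 [655.  83.]
1.8 [654.  95.]
1.95 [653. 105.]
2.1 [651. 115.]
2.25 [647. 125.]
2.44 [639. 137.]
time_s: 10.55
eef_pos: [530.6, 19.0, 126.4]
ee_rot: [-0.0, 0.986, 0.165, -0.0]
force: [-0.1, -0.1, -0.3]
grip_width: -0.002
```

```bash
python3 -m jog '[[[16,-1,0],[0,0,0],1],[[26,-2,0],[0,0,0],1],[[36,-4,0],[0,0,0],1],[[45,-4,0],[0,0,0],1],[[54,-4,0],[0,0,0],1],[[62,-3,0],[0,0,0],1],[[72,-1,0],[0,0,0],1],[[81,2,0],[0,0,0],1]]'
python3 - <<'E'
from h import *
s=sensors.sense();print(s["eef_pos"],s["force"])
for n in("wrist","top","scene"):
  p=capture(n)
  for q,z in [("selector_tip",158)]:
    for r in place_of(p,q)[:2]: print(n,q,round(r["p"],2),np.round(r["centre"]),at_z(p,r["centre"],z).round(1))
E
```

```text
time_s: 11.22
eef_pos: [611.1, 20.6, 127.5]
ee_rot: [-0.001, 0.986, 0.165, -0.002]
force: [-7.2, -0.7, 0.5]
grip_width: 0.002
[611.12952608  20.62519818 127.52762401] [-7.23883186 -0.74649187  0.4723862 ]
wrist selector_tip 0.73 [237. 356.] [641.4  13.9 158. ]
scene selector_tip 0.58 [171. 316.] [638.6  17.1 158. ]
scene selector_tip 0.54 [146. 356.] [ 607.3 -107.1  158. ]
```

```bash
python3 -m jog '[[[10,4,0],[0,0,0],1],[[18,11,0],[0,0,0],1],[[26,18,0],[0,0,0],1],[[33,28,0],[0,0,0],1],[[38,38,0],[0,0,0],1],[[42,50,0],[0,0,0],1],[[44,62,0],[0,0,0],1],[[43,74,0],[0,0,0],1]]'
python3 - <<'E'
from h import *
s=sensors.sense();print(s["eef_pos"],s["force"])
for n in("wrist","top","scene"):
  p=capture(n);cv2.imwrite(f"pics/{n}6.png",p["color"])
  for q,z in [("selector_tip",158)]:
    for r in place_of(p,q)[:2]: print(n,q,round(r["p"],2),np.round(r["centre"]),at_z(p,r["centre"],z).round(1))
E
```

```text
time_s: 12.18
eef_pos: [655.1, 93.3, 128.4]
ee_rot: [0.001, 0.986, 0.164, -0.001]
force: [-2.8, -6.3, 0.3]
grip_width: 0.001
[655.10071103  93.31420053 128.41078463] [-2.84125874 -6.30387365  0.26156352]
wrist selector_tip 0.77 [245. 273.] [669.9 118.4 158. ]
scene selector_tip 0.96 [196. 272.] [671.1 129.3 158. ]
```

View pics/wrist6.png

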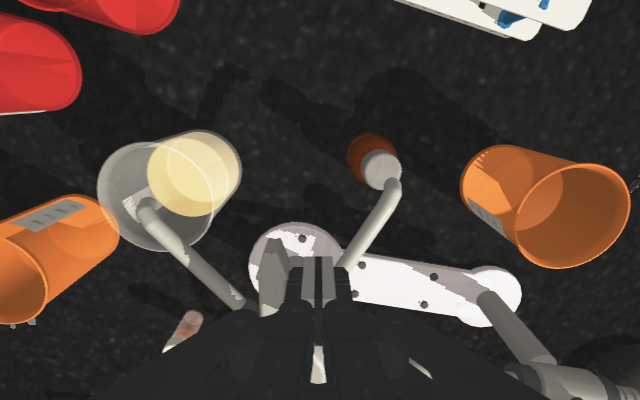

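```bash
python3 -m jog '[[[0,6,0],[0,0,0],1],[[-1,11,0],[0,0,0],1],[[-2,16,0],[0,0,0],1],[[-4,22,0],[0,0,0],1],[[-6,27,0],[0,0,0],1],[[-8,32,0],[0,0,0],1],[[-11,37,0],[0,0,0],1],[[-11,37,0],[0,0,0],1]]'
python3 - <<'E'
from h import *
s=sensors.sense();print(s["eef_pos"],s["force"])
C=np.array([579.7,88.8])
for n in("wrist","top","scene"):
  p=capture(n);cv2.imwrite(f"pics/{n}7.png",p["color"])
  for q,z in [("selector_tip",158)]:
    for r in place_of(p,q)[:2]:
      X=at_z(p,r["centre"],z); d=X[:2]-C; print(n,round(r["p"],2),np.round(r["centre"]),X.round(1),np.hypot(*d),np.arctan2(d[1],d[0])+np.pi/2-.135)
E
```

```text
time_s: 13.15
eef_pos: [644.1, 131.9, 128.5]
ee_rot: [0.0, 0.986, 0.165, 0.0]
force: [1.1, -1.1, 0.5]
grip_width: -0.003
[644.0836718  131.91625817 128.54227601] [ 1.06484712 -1.13900916  0.45822978]
wrist 0.95 [275. 253.] [642.1 161.3 158. ] 95.6507991791984 2.2957106742081796
wrist 0.68 [187. 456.] [706.8  95.2 158. ] 127.29158316661413 1.4859828673774518
scene 0.87 [214. 274.] [637.9 166.6 158. ] 97.1283968905759 2.3643959494052105
```

```bash
python3 -m jog '[[[-2,2,0],[0,0,0],1],[[-4,3,0],[0,0,0],1],[[-6,5,0],[0,0,0],1],[[-6,5,0],[0,0,0],1],[[0,0,0],[0,0,0],1],[[10,-10,0],[0,0,0],1],[[30,-30,0],[0,0,0],1],[[30,-30,0],[0,0,0],1]]'
python3 -m jog '[[[0,0,30],[0,0,0],1],[[0,0,70],[0,0,0],1],[[0,-40,100],[0,0,0],1],[[0,-80,100],[0,0,0],1],[[0,-80,100],[0,0,0],1],[[0,-80,100],[0,0,0],1],[[0,-80,100],[0,0,0],1],[[0,-80,100],[0,0,0],1]]'
python3 - <<'E'
from h import *
s=sensors.sense();print(s["eef_pos"],s["force"])
C=np.array([579.7,88.8])
for n in("wrist","top","scene"):
  p=capture(n);cv2.imwrite(f"pics/{n}8.png",p["color"])
  for q,z in [("selector_tip",158),("spout_2",97)]:
    for r in place_of(p,q)[:4]:
      X=at_z(p,r["centre"],z); d=X[:2]-C; print(n,q,round(r["p"],2),np.round(r["centre"]),X.round(1),np.hypot(*d).round(),(np.arctan2(d[1],d[0])+np.pi/2-.135).round(3))
E
```

```text
time_s: 14.12
eef_pos: [676.3, 97.9, 128.1]
ee_rot: [0.0, 0.987, 0.163, 0.0]
force: [-0.9, -0.4, -0.3]
grip_width: 0.0
time_s: 14.78
eef_pos: [674.0, 22.6, 227.7]
ee_rot: [-0.0, 0.986, 0.165, -0.001]
force: [0.0, 0.4, -0.5]
grip_width: 0.0
[674.035296    22.59384614 227.70021352] [ 0.02738391  0.38865781 -0.48514264]
wrist selector_tip 0.56 [202. 112.] [633.1 166.3 158. ] 94.0 2.403
wrist spout_2 0.82 [147. 286.] [700.8  61.1  97. ] 124.0 1.211
wrist spout_2 0.69 [161. 123.] [642.2 193.7  97. ] 122.0 2.469
wrist spout_2 0.6 [311. 125.] [484.2 169.2  97. ] 125.0 3.877
top spout_2 0.84 [245. 276.] [488.5 162.1  97. ] 117.0 3.9
top spout_2 0.67 [190. 265.] [635.5 192.7  97. ] 118.0 2.514
scene selector_tip 0.62 [214. 272.] [641.3 170.1 158. ] 102.0 2.358
scene spout_2 0.95 [225. 379.] [471.5  29.7  97. ] 123.0 -1.206
scene spout_2 0.89 [266. 340.] [487.6 164.3  97. ] 119.0 3.891
scene spout_2 0.78 [241. 267.] [641.6 193.1  97. ] 121.0 2.471
scene spout_2 0.7 [194. 280.] [700.2  67.   97. ] 122.0 1.257
```

```bash
cat > arm.py <<'E'
from h import *
def cloud(p):
    K=p["camera_matrix"];z=p["z_map"];v,u=np.nonzero(z>0);d=z[v,u]
    return (np.linalg.solve(K,np.c_[u,v,np.ones(len(u))].T)*d).T@p["R"]-p["R"].T@p["t"], v,u
def line(P):
    m=P.mean(0);_,s,V=np.linalg.svd(P-m,full_matrices=False);return m,V[0],s/np.sqrt(len(P))
C=np.array([579.7,88.8])
def run(n):
    p=capture(n);X,v,u=cloud(p);X=X[:, :]
    d=X[:,:2]-C;r=np.hypot(*d.T);a=np.degrees(np.arctan2(d[:,1],d[:,0]))
    hub=X[(r<25)&(X[:,2]>168)&(X[:,2]<176)];print(n,"hub",len(hub),hub.mean(0).round(1), (hub.min(0)/2+hub.max(0)/2).round(1))
    for nm,lo,hi,r0,r1,a0,a1 in [("arm",160,169,28,96,20,100),("spout2",112,121,40,115,25,90),("spout1",112,121,40,115,-40,15)]:
        M=(X[:,2]>lo)&(X[:,2]<hi)&(r>r0)&(r<r1)&(a>a0)&(a<a1);P=X[M,:2]
        if len(P)<20: print(nm,len(P));continue
        m,V,s=line(P);V=V*np.sign(V@(m-C));off=(m-C)@[-V[1],V[0]]
        print(nm,len(P),"mean",m.round(1),"ang",np.degrees(np.arctan2(V[1],V[0])).round(2),"offset",off.round(1),s.round(1), "radial", np.degrees(np.arctan2(*(m-C)[::-1])).round(2))
    return p
if __name__=="__main__":
    for n in("wrist","top","scene"): run(n)
E
python3 arm.py
```

```text
wrist hub 454 [578.   88.1 168.8] [577.3  88.  169.8]
arm 1634 mean [615.5 139.3] ang 54.5 offset 0.2 [19.   3.6] radial 54.67
spout2 944 mean [619.9 156. ] ang 58.49 offset 0.8 [21.8  2.5] radial 59.07
spout1 941 mean [656.3  72.2] ang -11.41 offset -1.2 [22.   2.8] radial -12.25
top hub 5 [584.1 102.3 169.2] [585.3 103.  169.7]
arm 122 mean [613.3 137.7] ang 53.94 offset 1.7 [18.7  3.5] radial 55.55
spout2 101 mean [619.5 156.9] ang 57.59 offset 2.9 [21.5  2.7] radial 59.73
spout1 0
scene hub 137 [577.4  89.4 169.8] [577.8  88.4 170.5]
arm 217 mean [613.4 140.7] ang 53.71 offset 3.5 [19.5  3.7] radial 56.97
spout2 172 mean [617.5 156.2] ang 58.41 offset 3.1 [22.2  2.6] radial 60.7
spout1 98 mean [663.   72.4] ang -11.27 offset 0.2 [17.1  2.5] radial -11.14
```

View pics/wrist8.png

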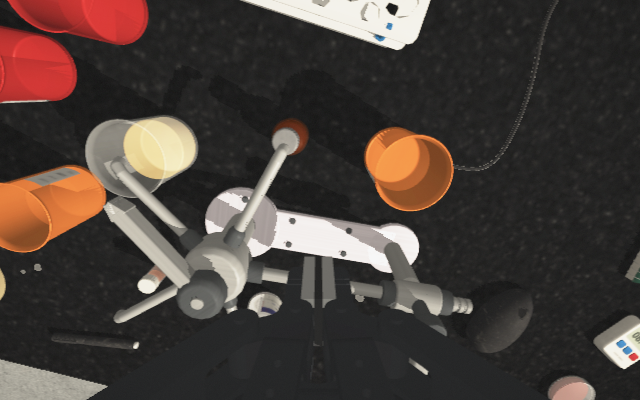

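Seen from the wrist, the arm's nose (pixel (118,205)) is about 4° short of spout 2. The line fits give 54.5° for the arm and 58.4° for the spout. I'll nudge it on by about 5 mm.

```bash
python3 -m jog '[[[-4,40,0],[0,0,0],1],[[-8,80,0],[0,0,0],1],[[-8,88,-20],[0,0,0],1],[[-8,88,-60],[0,0,0],1],[[-8,88,-100],[0,0,0],1],[[-8,88,-100],[0,0,0],1],[[-8,88,-100],[0,0,0],1],[[-8,88,-100],[0,0,0],1]]'
python3 -m jog '[[[-14,14,0],[0,0,0],1],[[-22,21,0],[0,0,0],1],[[-27,25,0],[0,0,0],1],[[-29,27,0],[0,0,0],1],[[-30,28,0],[0,0,0],1],[[-31,29,0],[0,0,0],1],[[-32,29,0],[0,0,0],1],[[-32,29,0],[0,0,0],1]]'
python3 -m jog '[[[5,-5,0],[0,0,0],1],[[32,-29,0],[0,0,0],1],[[32,-29,0],[0,0,0],1],[[32,-29,40],[0,0,0],1],[[35,-50,80],[0,0,0],1],[[40,-90,100],[0,0,0],1],[[40,-117,100],[0,0,0],1],[[40,-117,100],[0,0,0],1]]'
python3 arm.py
```

```text
time_s: 16.05
eef_pos: [667.5, 109.2, 131.4]
ee_rot: [0.0, 0.986, 0.164, 0.002]
force: [-0.5, -0.2, 0.0]
grip_width: 0.001
time_s: 16.72
eef_pos: [634.8, 138.1, 128.9]
ee_rot: [0.0, 0.986, 0.164, 0.001]
force: [1.9, -0.6, 2.0]
grip_width: 0.001
time_s: 17.38
eef_pos: [674.8, 15.4, 229.5]
ee_rot: [0.001, 0.987, 0.162, 0.0]
force: [0.5, 0.8, -0.9]
grip_width: 0.004
wrist hub 434 [577.6  88.3 168.8] [577.7  87.9 169.5]
arm 1623 mean [613.3 141.1] ang 57.15 offset 0.2 [19.1  3.6] radial 57.31
spout2 942 mean [619.9 155.9] ang 58.52 offset 0.7 [21.9  2.5] radial 59.05
spout1 948 mean [656.1  72.1] ang -11.44 offset -1.2 [22.1  2.8] radial -12.33
top hub 20 [582.2 100.4 169.5] [580.4 103.  170.2]
arm 124 mean [611.5 140.3] ang 57.04 offset 1.3 [18.6  3.6] radial 58.3
spout2 78 mean [620.  159.6] ang 56.31 offset 5.7 [22.1  2.1] radial 60.32
spout1 0
scene hub 131 [577.1  89.4 169.7] [577.5  89.8 170.5]
arm 216 mean [611.4 142.7] ang 56.79 offset 3.0 [19.5  3.7] radial 59.55
spout2 167 mean [618.1 156.7] ang 58.38 offset 2.9 [22.2  2.7] radial 60.53
spout1 104 mean [662.   72.6] ang -11.33 offset 0.3 [17.6  2.7] radial -11.15
```

The arm is at 57.1° against 58.5° for the spout, so it is aligned to about 1.4° (0.02 rad). Next I'll reopen the shut-off, pushing from the lever's column side.

```bash
python3 - <<'E'
from h import *
piv=np.array([606,-99.5]);th=.143
for ph in np.arange(1.571,-.05,-.1571):
    a=-np.pi/2+th-ph; print(round(ph,2),(piv+66*np.array([np.cos(a),np.sin(a)])-(21.5+1.8*ph)*np.array([-np.sin(a),np.cos(a)])).round())
E
python3 -m jog '[[[-36,-20,0],[0,0,0],1],[[-72,-40,0],[0,0,0],1],[[-108,-60,0],[0,0,0],1],[[-138,-76,0],[0,0,0],1],[[-138,-76,-30],[0,0,0],1],[[-138,-76,-70],[0,0,0],1],[[-138,-76,-101],[0,0,0],1],[[-138,-76,-101],[0,0,0],1]]'; python3 -c "
from h import *
print(sensors.sense()['eef_pos'])"
```

```text
1.57 [537. -85.]
1.41 [536. -96.]
1.26 [ 536. -107.]
1.1 [ 539. -118.]
0.94 [ 543. -129.]
0.79 [ 548. -139.]
0.63 [ 555. -147.]
0.47 [ 564. -155.]
0.31 [ 573. -161.]
0.16 [ 583. -165.]
-0.0 [ 594. -168.]
time_s: 18.2
eef_pos: [532.9, -52.5, 121.6]
ee_rot: [-0.003, 0.986, 0.165, -0.005]
force: [-0.6, -0.1, -0.4]
grip_width: 0.0
[532.94726673 -52.54416724 121.62661352]
```

```bash
python3 -m jog '[[[2,0,0],[0,0,0],1],[[3,-5,0],[0,0,0],1],[[3,-10,0],[0,0,0],1],[[3,-10,0],[0,0,0],1],[[3,-10,0],[0,0,0],1],[[3,-10,0],[0,0,0],1],[[3,-10,0],[0,0,0],1],[[3,-10,0],[0,0,0],1]]'; python3 -c "
from h import *
print(sensors.sense()['eef_pos'])"
```

```text
time_s: 18.87
eef_pos: [539.3, -64.5, 127.7]
ee_rot: [0.0, 0.986, 0.165, 0.0]
force: [0.1, -0.6, -0.2]
grip_width: 0.001
[539.30780091 -64.52226988 127.66964239]
```

```bash
python3 -m jog '[[[-2,-12,0],[0,0,0],1],[[-2,-22,0],[0,0,0],1],[[-3,-32,0],[0,0,0],1],[[-3,-42,0],[0,0,0],1],[[0,-53,0],[0,0,0],1],[[4,-64,0],[0,0,0],1],[[9,-74,0],[0,0,0],1],[[16,-82,0],[0,0,0],1]]'; python3 -c "
from h import *
s=sensors.sense();print(s['eef_pos'],s['force'])"
```

```text
time_s: 19.53
eef_pos: [554.5, -147.2, 127.0]
ee_rot: [-0.001, 0.986, 0.164, -0.001]
force: [-2.1, 6.5, -0.8]
grip_width: 0.002
[ 554.45737948 -147.2000376   126.96658464] [-2.08341487  6.51775868 -0.8216912 ]
```

```bash
python3 -m jog '[[[9,-8,0],[0,0,0],1],[[18,-14,0],[0,0,0],1],[[23,-16,0],[0,0,0],1],[[28,-18,0],[0,0,0],1],[[34,-20,0],[0,0,0],1],[[38,-21,0],[0,0,0],1],[[40,-21,0],[0,0,0],1],[[41,-21,0],[0,0,0],1]]'; python3 -c "
from h import *
s=sensors.sense();print(s['eef_pos'],s['force'])"
```

```text
time_s: 20.2
eef_pos: [596.3, -167.9, 127.3]
ee_rot: [0.0, 0.986, 0.165, -0.0]
force: [-4.4, -0.2, -1.5]
grip_width: -0.001
[ 596.30733021 -167.90252268  127.29604111] [-4.36260056 -0.17260126 -1.54455442]
```

Not at the stop yet; a few mm more.

```bash
python3 -m jog '[[[1,0,0],[0,0,0],1],[[2,0,0],[0,0,0],1],[[3,0,0],[0,0,0],1],[[4,0,0],[0,0,0],1],[[4,0,0],[0,0,0],1],[[4,0,0],[0,0,0],1],[[4,0,0],[0,0,0],1],[[4,0,0],[0,0,0],1]]'; python3 -c "
from h import *
s=sensors.sense();print(s['eef_pos'],s['force'])"
```

```text
time_s: 20.87
eef_pos: [596.9, -167.9, 127.1]
ee_rot: [-0.001, 0.986, 0.165, -0.004]
force: [-21.8, -0.9, 5.0]
grip_width: 0.001
[ 596.85233815 -167.85223993  127.06835825] [-21.8159624   -0.93185636   5.01040329]
```

At the stop: 22 N with no further motion. I'll back off, go up and check.

```bash
python3 -m jog '[[[-4,0,0],[0,0,0],1],[[-25,0,0],[0,0,0],1],[[-35,0,0],[0,0,0],1],[[-35,0,30],[0,0,0],1],[[-35,0,70],[0,0,0],1],[[-60,-30,100],[0,0,0],1],[[-90,-60,110],[0,0,0],1],[[-90,-60,110],[0,0,0],1]]'
python3 - <<'E'
from arm import *
s=sensors.sense();print(s["eef_pos"],s["force"])
for n in("scene","top","wrist"):
  p=run(n);cv2.imwrite(f"pics/{n}9.png",p["color"])
  for q,z in [("shutoff_pivot",158),("shutoff_tip",158),("beaker",0),("reagent_bottle",0),("dropper_bottle",0),("short_vial",0)]:
    for r in place_of(p,q)[:2]: print(n,q,round(r["p"],2),np.round(r["centre"]),at_z(p,r["centre"],z).round(1))
E
```

```text
time_s: 21.53
eef_pos: [508.9, -231.2, 241.2]
ee_rot: [0.003, 0.987, 0.163, 0.002]
force: [0.6, -0.2, 0.0]
grip_width: -0.004
[ 508.93831858 -231.23832085  241.16310171] [ 0.59603546 -0.24522471  0.04504978]
scene hub 131 [577.5  89.4 169.7] [577.1  89.1 170.5]
arm 217 mean [611.1 142.1] ang 56.72 offset 3.0 [19.4  3.7] radial 59.52
spout2 169 mean [617.5 156.1] ang 58.6 offset 2.8 [22.   2.5] radial 60.7
spout1 100 mean [662.3  72.5] ang -10.63 offset -0.8 [17.5  2.5] radial -11.18
scene shutoff_pivot 0.79 [144. 356.] [ 611.5 -115.7  158. ]
scene shutoff_tip 0.6 [125. 369.] [ 620.6 -197.2  158. ]
scene shutoff_tip 0.56 [267. 270.] [568.1 272.1 158. ]
scene beaker 0.97 [270. 204.] [760.9 271.6  -0. ]
scene beaker 0.78 [311. 214.] [674.7 336.    0. ]
scene reagent_bottle 0.66 [253. 371.] [476.7  32.7   0. ]
scene dropper_bottle 0.69 [224. 284.] [692.5  68.   -0. ]
scene short_vial 0.75 [296. 338.] [484.8 168.4   0. ]
top hub 108 [577.2  87.3 170. ] [577.6  90.9 171.3]
arm 132 mean [611.3 140. ] ang 56.84 offset 1.5 [19.   3.5] radial 58.31
spout2 76 mean [620.3 159.9] ang 56.48 offset
[... 462 characters left out ...]
[696.3  59.5   0. ]
top dropper_bottle 0.36 [166. 315.] [728.5  56.9   0. ]
top short_vial 0.62 [252. 278.] [477.  164.3   0. ]arm.py:11: RuntimeWarning: Mean of empty slice.
  hub=X[(r<25)&(X[:,2]>168)&(X[:,2]<176)];print(n,"hub",len(hub),hub.mean(0).round(1), (hub.min(0)/2+hub.max(0)/2).round(1))
  ret = um.true_divide(
Traceback (most recent call last):
  File "arm.py", line 11, in run
    hub=X[(r<25)&(X[:,2]>168)&(X[:,2]<176)];print(n,"hub",len(hub),hub.mean(0).round(1), (hub.min(0)/2+hub.max(0)/2).round(1))
                                                                                          ~~~~~~~^^^
ValueError: zero-size array to reduction operation minimum which has no identity
```

View pics/top9.png

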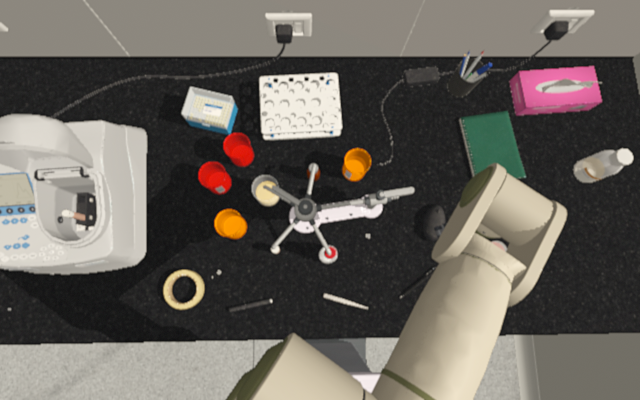

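The lever lies in line with the pipe (tip at (412,190)). The selector lies over spout 2 and the beaker (265,190), and the vessels are where they were. Handing in.

```bash
python3 -c "
from rig import ctrl
print(ctrl.finish_job())"
```

```text
the job is handed in; nothing more can be done
None
```

I switched the stand over to the beaker, which stands under spout 2, in the order asked, and handed the job in after about 22 s of robot time.

- **Shut-off closed:** I pushed the lever to its stop, where it held 18 N. Its measured direction was square to the pipe.
- **Selector turned:** In the last wrist fit, before I reopened the shut-off, the arm was at 57.1° and spout 2 at 58.5°. That leaves it about 1.4° (0.02 rad) short, which I left. After I reopened the shut-off, the scene camera gave about 1.9° short. The top camera showed them within 0.4°, but its spout fit was poor.
- **Shut-off reopened:** I pushed the lever back to its stop, 22 N with no further motion. The last top view shows it in line with the pipe.
- **Vessels:** None was touched. The network's positions for the other three vessels agree with the start to within about 1 cm. In the last two pictures it reported only the look-alike cups as "beaker", so I checked the real one by eye: it is still at pixel (265,190).

**What went wrong:**
- My first closing stroke passed over the lever without touching it. The shut fingertips sat higher than the stated 17 mm ahead of the TCP, so I repeated the stroke 27 mm lower.
- The last check script crashed on its wrist picture because the column hub was out of view, so the final checks rest on the top and scene cameras.

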